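# Stage cylinder parts on the inspection rail by height

## Task

Set the four cylinder parts (tall cylinder, short cylinder, bare cylinder barrel without a rod, square end cap) out on the inspection rail in order of height for checking: the tallest on the marked station next to the dark stop block, then each lower one on the next station, the lowest at the far end by the thin strip. Each stands upright as it stands on the bench now, centred on its own station mark, and is let go.

Things in the scene. Friction and masses are not known exactly. Their poses are not given: they have to be found in the camera images.
- tall_cylinder_grip (a point): Tall pneumatic cylinder standing upright: square aluminium body 67 x 67 mm and 125 mm high, with a piston rod (about 20 mm thick) up from the middle of its top to 169 mm overall. This point lies on its vertical axis 110 mm above its underside, near the top of the square body, a good height to grip across two opposite flat sides (lower, the rod would meet a gripper's palm). z up, x and y square to the flat sides. About 0.65 kg.
- short_cylinder_grip (a point): Short pneumatic cylinder standing upright: square aluminium body 53 x 53 mm and 62 mm high, with a thin piston rod (16 mm thick) up from the middle of its top to 106 mm overall. This point lies on its vertical axis 50 mm above its underside; grip across two opposite flat sides there. z up, x and y square to the flat sides. About 0.4 kg.
- bare_barrel_grip (a point): Bare square cylinder barrel without a rod: an aluminium block 60 x 60 mm, 58 mm high, two dark ports in one side. This point is its centre, 29 mm above its underside. z up, x and y square to the flat sides. About 0.45 kg.
- end_cap_grip (a point): Square machined end cap lying flat, bored boss upwards: plate 56 x 56 mm, 12 mm thick, round boss to 18 mm overall. This point lies on its vertical axis 6 mm above its underside. z up, x and y square to the sides. About 0.11 kg.
- rail: Inspection rail, fixed on the bench: flat aluminium plate 84 mm wide (its x), 440 mm long (its y), 12 mm thick (z up), smooth top. Origin: centre of its underside, so its top is 12 mm higher. Four stations, each marked by dark corner brackets of a 74 mm square with a small cross in the middle, lie on its centre line (x = 0) at y = -135, -45, +45 and +135 mm.
- stop_block: Dark steel stop block fixed across one end of the rail, 76 x 22 mm and 34 mm high, with a round screw head on top to 44 mm. Origin: centre of its underside, on the rail's top at the rail's y = +205 or -205 mm; which end it is at changes. The station next to it has its centre 70 mm from this origin, the following ones 160, 250 and 340 mm.
- end_strip: Thin aluminium strip, 76 x 14 mm and 7 mm high, fixed across the rail's other end, opposite the stop block. Origin: centre of its underside, on the rail's top.
There are look-alikes about, which are no part of the job. Leave any green, pink or purple look-alike of the part that bears short_cylinder_grip alone.

How it is judged (in metres and radians):
At the end, for the whole second after the job is handed in: Tall cylinder next to the stop block, then short cylinder, bare barrel, end cap at the far end: each upright (0.1 rad) on the rail's top (6 mm), within 15 mm of its station's middle along and across the rail, released and at rest (x of tall_cylinder_grip in the frame of rail between -0.015 and 0.015 m and horizontal distance between tall_cylinder_grip and stop_block between 0.055 and 0.085 m and y of tall_cylinder_grip in the frame of rail between -0.152 and 0.152 m and z of tall_cylinder_grip in the frame of rail between 0.116 and 0.128 m and angle between each of tall_cylinder_grip, short_cylinder_grip, bare_barrel_grip, end_cap_grip's own z axis and vertical below 0.1 rad and linear speed of each of tall_cylinder, short_cylinder, bare_barrel, end_cap below 0.02 m/s and x of short_cylinder_grip in the frame of rail between -0.015 and 0.015 m and horizontal distance between short_cylinder_grip and stop_block between 0.145 and 0.175 m and y of short_cylinder_grip in the frame of rail between -0.152 and 0.152 m and z of short_cylinder_grip in the frame of rail between 0.056 and 0.068 m and x of bare_barrel_grip in the frame of rail between -0.015 and 0.015 m and horizontal distance between bare_barrel_grip and stop_block between 0.235 and 0.265 m and y of bare_barrel_grip in the frame of rail between -0.152 and 0.152 m and z of bare_barrel_grip in the frame of rail between 0.035 and 0.047 m and x of end_cap_grip in the frame of rail between -0.015 and 0.015 m and horizontal distance between end_cap_grip and stop_block between 0.325 and 0.355 m and y of end_cap_grip in the frame of rail between -0.152 and 0.152 m and z of end_cap_grip in the frame of rail between 0.012 and 0.024 m); the robot touches nothing.
It also fails if it takes over 96 s, if anything falls off the work surface, if the arm or the gripper's body presses on something with over 40 N, if the wrist force passes 120 N, or if a joint passes its speed limit or range.

## Robot

A 6-joint arm with a two-finger parallel gripper is mounted at the origin on a cart in front of the work surface, level with it; the furniture and walls round the work are solid. World frame = base frame: x ahead of the robot, y to its left, z up, the work surface at z = 0. Lengths are in mm, angles in rad, forces in N, time in s.
With the tool pointing down it reaches from about 300 to 775 mm from the base axis. Payload 14.6 kg.
Tool frame: the origin (TCP) lies at the very end of the fingers, on their centre line; the grasp point (between the pads) lies 19 mm behind it; z points along the fingers, y is the line along which they close (so a half turn about z gives the same grasp; the last joint's range is limited). The gripper opens to 94 mm and grips with 3 to 60 N. Pads are 16 mm wide; open, the fingers measure 119 mm over their backs; the gripper's body (75 mm by 177 mm) begins 78 mm behind the grasp point.
Start: joints at [1.162, 0.3, 1.521, -0, 1.321, -0.067], TCP at [184.348, 518.175, 205.446] pointing down, gripper open.
Joint ranges: [-3.03, 3.03], [-0.79, 2.21], [0.23, 2.52], [-1.04, 4.18], [0, 3.07], [-2.55, 2.55]. Speed limits (rad/s): [2.22, 2.22, 2.57, 3.14, 3.14, 3.14].

## Interface

Orientations are given as [roll, pitch, yaw] about the fixed x, y, z axes, in that order (R = Rz(yaw) Ry(pitch) Rx(roll)).
In Python, from cell import manip, eyes, ticket gives the robot as it stands. The module is installed in compiled form; this text tells all that it offers.
- The arm moves only by the tool arm_command, never from a script. Its argument "plan" is a list of rows, each a list of 5 numbers: the opening, from -1 (shut) to 1 (fully open), then the shift along the tool's x, y, z in m, then the turn about the tool's z in rad. In form: [[jaw, dx, dy, dz, roll], ...]. A call has 1 to 20 rows; each row shifts and turns the commanded pose from where the row before left it, along the tool's axes as they then stand; what a row does not reach is not made up. A row lasts 1/8 s, in which the tool goes at most 62.5 mm and 10.7 degrees, less where a joint would pass 70% of its speed; a pose out of reach is approached as far as the arm can. A call is refused whole if a number of a shift passes 0.0625 or a number of a turn 0.188, either way. A call with a gripper value outside its range is refused whole. The fingers move at their own pace and stop on an object; "newtons" is the grip in N (left out, the last holds). Time passes only in rows, so rows that do not move let the fingers close. It gives the time, the measured TCP pose, the force, the opening and the grip force at its end, in the units of the state.
- manip.read_state(): the state, without advancing time (a new reading comes with each control period).
- eyes.camera(name): name is "scene" or "top" or "wrist"; returns a dict with "img" (384x512x3 uint8, blue, green, red), "z_map" (384x512 float32, mm along the optical axis (not along the pixel's ray), 0 where there is no reading), "fx", "fy", "cx", "cy" (pixels), "dist" ([k1, k2, p1, p2, k3] as OpenCV has them; the pictures are not rectified), "eye" and "orientation" of the camera in the world. Camera axes: x right, y down, z forward; pixel columns grow to the right and rows downward; lengths in mm; the calibration is good to about 2 mm. A picture is of the moment at which its call begins.
- ticket.sign_off(): hands the job in; it is judged then, once.
The state is a dict: "clock": time; "joints": joint angles; "qd": joint speeds; "effort": joint torques, N m; "eef_pos": TCP position; "eef_rot": TCP orientation; "wrist_force": force on the tool from outside, world axes, zero at the start; "moment": the same for the moment, N m; "finger_gap": finger opening in mm; "finger_force": force on a finger pad.
Only numpy, scipy, OpenCV 4.12 (cv2) and the standard library are available. Lean on these libraries where they do the work, as an engineer would, in place of code of your own. Each camera call takes 0.05 s, during which the arm holds its last target. There are 200 camera calls.

## Working session

There is one attempt and no reset: what is moved stays moved. The work goes in short steps, Python scripts to look and compute and a tool call to move; the robot and the scene stay as the last step left them, time stands still between calls to the robot, and variables do not carry over. Pictures are saved under pics/ and viewed, at most 14 in all, crops included, and the job is handed in when it is done.

Besides the shell and the picture viewer there is one more tool, called by a JSON object that holds its "name" and its "arguments". arm_command: Moves the arm, as the interface text tells. Its arguments: {"type":"object","properties":{"plan":{"type":"array"},"newtons":{"type":"number"}},"required":["plan"]}

```bash
mkdir -p pics; cat > h.py <<'E'
import numpy as np, cv2
from cell import manip, eyes, ticket
from scipy.spatial.transform import Rotation as Ro
def Rm(o):
    o=np.array(o,float)
    return o if o.shape==(3,3) else (Ro.from_quat(o) if o.size==4 else Ro.from_euler('xyz',o)).as_matrix()
def rays(c,px):
    K=np.array([[c['fx'],0,c['cx']],[0,c['fy'],c['cy']],[0,0,1]])
    u=cv2.undistortPoints(np.array(px,float).reshape(-1,1,2),K,np.array(c['dist'],float)).reshape(-1,2)
    return np.c_[u,np.ones(len(u))]@Rm(c['orientation']).T
def onplane(c,px,z):
    r=rays(c,px); e=np.array(c['eye'],float)
    return e+r*((z-e[2])/r[:,2])[:,None]
def cloud(c):
    h,w=c['z_map'].shape
    uu,vv=np.meshgrid(np.arange(w),np.arange(h))
    P=np.array(c['eye'])+rays(c,np.c_[uu.ravel(),vv.ravel()])*c['z_map'].reshape(-1,1)
    P[c['z_map'].ravel()<=0]=np.nan
    return P.reshape(h,w,3)
E
python3 - <<'E'
from h import *
for n in ("top","scene"):
    c=eyes.camera(n); cv2.imwrite(f'pics/{n}0.png',c['img'] if n=='scene' else cv2.resize(c['img'],(800,600)))
    print(n,c['eye'],c['orientation'],c['fx'],c['cx'],c['cy'],c['dist'])
print(manip.read_state())
E
```

```text
top [ 305.99119833   88.1340571  1636.26211788] [-3.02492188  0.00339009 -1.55758872] 498.03491241131235 244.91698943770479 194.41653056799612 [0.04578865 0.         0.         0.         0.        ]
scene [ 109.133043   -726.07665125 1098.78559309] [-2.41388472  0.0066353  -0.44507785] 497.78582164382254 253.67843696598916 190.1649018747631 [-0.11889717  0.          0.          0.          0.        ]
{'clock': 0.1, 'joints': array([ 1.16239259e+00,  3.00414498e-01,  1.52148316e+00, -1.42288737e-06,
        1.32063295e+00, -6.66239839e-02]), 'qd': array([-0.00071759, -0.00241201, -0.00061058,  0.00066588,  0.0003096 ,
        0.00013552]), 'effort': array([ 4.39002915e-04, -5.32646549e+01, -3.53281581e+01,  7.08582276e-02,
        2.36070558e-02, -1.01256637e-04]), 'eef_pos': array([184.27518261, 517.99556408, 204.95878214]), 'eef_rot': array([-3.14065668e+00, -6.10692225e-05,  2.79981323e+00]), 'wrist_force': array([0.44888366, 0.49912844, 0.28540837]), 'moment': array([-0.02092402, -0.04563473, -0.04093363]), 'finger_force': 0.0, 'finger_gap': 94.22340078222247}
```

View pics/top0.png

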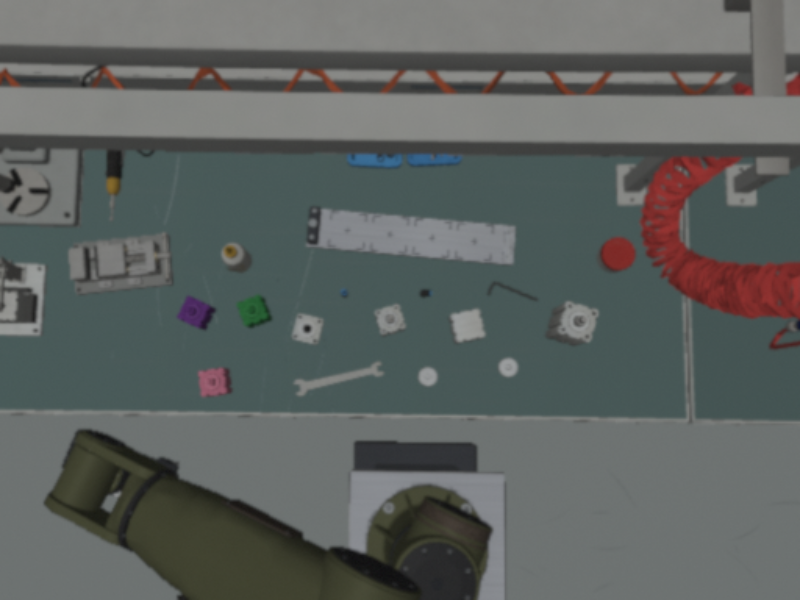

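View pics/scene0.png

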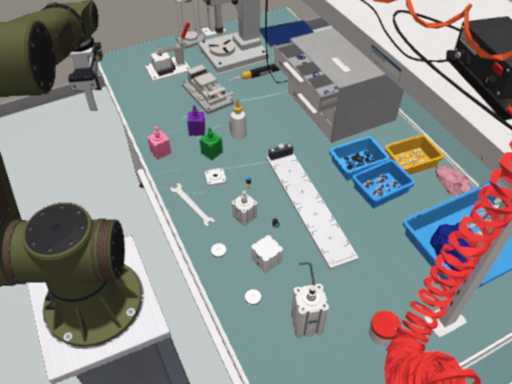

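Top picture (800x600): end cap (307,328), short cylinder (390,319), bare barrel (467,325), tall cylinder (577,322). The rail has its dark stop block at its left end (314,225) and the strip at its right end (514,243). Purple (195,312), green (253,310) and pink (213,381) are look-alikes of the short cylinder. The white discs at (428,376) and (508,367) are no parts. The scene view agrees. Next I measure.

```bash
python3 - <<'E'
from h import *
c=eyes.camera("top"); P=cloud(c); img=c['img']; s=512/800
def near(px,r=40):
    m=np.zeros(img.shape[:2],np.uint8); cv2.circle(m,(int(px[0]*s),int(px[1]*s)),r,255,-1); return m>0
print('bench z',np.nanmedian(P[int(350*s),200:300,2]))
for n,px,zt,lo in (('cap',(307,328),12,6),('short',(390,319),62,50),('barrel',(467,325),58,50),('tall',(577,322),125,112)):
    m=near(px,28)&(P[...,2]>lo)&(P[...,2]<zt+12)
    k,l,st,ce=cv2.connectedComponentsWithStats(m.astype(np.uint8))
    i=1+np.argmax(st[1:,4]); m=l==i
    z=np.median(P[m][:,2])
    v,u=np.nonzero(m); Q=onplane(c,np.c_[u,v],zt)[:,:2].astype(np.float32)
    r=cv2.minAreaRect(Q); mu=cv2.moments(m.astype(np.uint8),True)
    print(n,'z',z.round(1),'rect',np.round(r[0],1),np.round(r[1],1),round(r[2],1),'cent',Q.mean(0).round(1),m.sum())
m=near((410,236),80)&(P[...,2]>6)&(P[...,2]<60)
k,l,st,ce=cv2.connectedComponentsWithStats(m.astype(np.uint8)); i=1+np.argmax(st[1:,4]); m=l==i
v,u=np.nonzero(m);Q=onplane(c,np.c_[u,v],12)[:,:2].astype(np.float32); print('rail',cv2.minAreaRect(Q),Q.mean(0),np.median(P[m][:,2]))
# depth of beam & other tall things
for px in ((400,120),(400,25),(770,60),(700,290),(385,160)): print(px,P[int(px[1]*s),int(px[0]*s)].round())
a=[cv2.resize(img[int(y*s)-32:int(y*s)+32,int(x*s)-32:int(x*s)+32],(256,256)) for x,y in ((307,328),(390,319),(467,325),(577,322))]
b=cv2.resize(img[120:180,185:345],(768,288))
cv2.imwrite('pics/crop1.png',np.vstack([np.hstack(a)[:, :1024:1][:, :],np.pad(b,((0,0),(0,256),(0,0)))])[:, :][::1, ::1] if 0 else cv2.resize(np.vstack([np.hstack(a),np.pad(b,((0,0),(0,256),(0,0)))]),(800,425)))
E
```

```text
bench z 1.9478750782627685
cap z 13.7 rect [442.5 255.1] [60.1 69.2] 71.3 cent [442.4 254.9] 298
short z 64.6 rect [459.6  83.2] [53.  51.8] 17.9 cent [459.4  83.2] 235
barrel z 57.8 rect [449.7 -75. ] [59.3 60.3] 12.1 cent [449.7 -75. ] 336
tall z 127.1 rect [ 454.1 -282.2] [68.8 67. ] 73.8 cent [ 453.4 -282.3] 433
rail ((639.6256103515625, 37.72938537597656), (456.94439697265625, 108.21198272705078), 84.53399658203125) [641.82654   40.315723] 12.968951920411428
(400, 120) [ 470.   82. 1188.]
(400, 25) [ 560.   81. 1122.]
(770, 60) [ 520. -150. 1160.]
(700, 290) [ 511. -494.  190.]
(385, 160) [809.  97.   8.]
```

View pics/crop1.png

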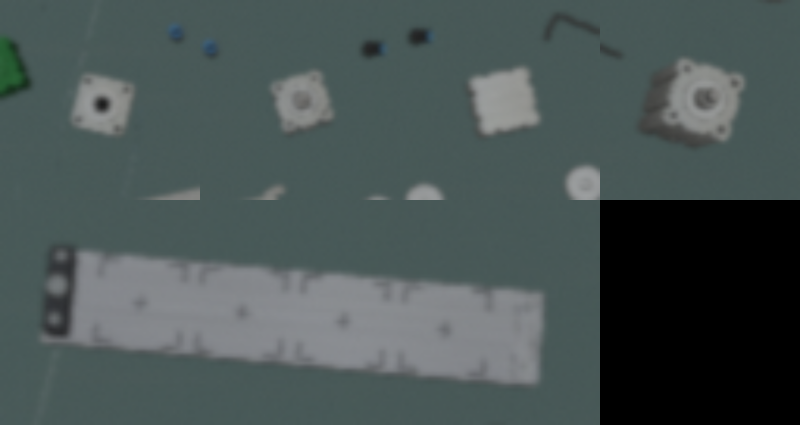

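The crop confirms the four parts: cap with dark bore, short cylinder with rod, plain barrel, tall cylinder. The crosses lie at (140,302), (242,313), (343,321) and (445,329), with the stop block at the left.

```bash
python3 - <<'E'
from h import *
c=eyes.camera("top"); img=c['img']; s=.64
cr=np.array([(140,302),(242,313),(343,321),(445,329)],float); px=np.c_[185+cr[:,0]/3.75-.4,120+(cr[:,1]-200)/3.75-.4]
X=onplane(c,px,12)[:,:2]; print('crosses',X.round(1)); print('spacing',np.linalg.norm(np.diff(X,axis=0),axis=1))
hsv=cv2.cvtColor(img,cv2.COLOR_BGR2HSV); m=((hsv[...,1]<60)&(hsv[...,2]>110)).astype(np.uint8)
def comp(p,z):
    k,l,st,ce=cv2.connectedComponentsWithStats(m); q=(int(p[0]*s),int(p[1]*s)); b=l[q[1]-8:q[1]+9,q[0]-8:q[0]+9]; i=np.bincount(b[b>0]).argmax()
    v,u=np.nonzero(l==i); Q=onplane(c,np.c_[u,v],z)[:,:2].astype(np.float32); return cv2.minAreaRect(Q)
print('rail',comp((420,236),12)); print('cap',comp((300,328),12))
d=(hsv[...,2]<70); d[:, :195]=0; d[:,210:]=0; d[:130]=0; d[160:]=0
v,u=np.nonzero(d); print('stop',cv2.minAreaRect(onplane(c,np.c_[u,v],46)[:,:2].astype(np.float32)))
g=(hsv[...,1]>120)&(hsv[...,0]>45)&(hsv[...,0]<75)&(hsv[...,2]>40); g[:180]=0;g[225:]=0
v,u=np.nonzero(g); print('green',onplane(c,np.c_[u,v],62)[:,:2].mean(0),len(u))
E
```

```text
crosses [[654.4 174.5]
 [645.7  84.1]
 [639.6  -5.2]
 [633.5 -95.2]]
spacing [90.83257163 89.55477531 90.23489767]
rail ((643.4664916992188, 38.51518249511719), (437.9621276855469, 83.91963958740234), 85.46021270751953)
cap ((443.159912109375, 254.5867156982422), (57.40913772583008, 56.33686828613281), 76.704345703125)
stop ((657.2951049804688, 243.31112670898438), (21.2664852142334, 77.2632064819336), 85.4420166015625)
green [473.31826948 359.33489476] 266
```

{"name": "arm_command", "arguments": {"plan": [[1,0,0,0,0.183],[1,0,0,0,0.183],[1,0,0,0,0.183],[1,0,0,0,0.183],[1,0,0,0,0.183],[1,0,0,0,0.183],[1,0,0,0,0.183],[1,0,0,0,0.18],[1,-0.0197,0.0313,0.0,0],[1,-0.0197,0.0313,0.0,0],[1,-0.0197,0.0313,0.0,0],[1,-0.0197,0.0313,0.0,0],[1,-0.0197,0.0313,0.0,0],[1,-0.0197,0.0313,0.0,0],[1,-0.0197,0.0313,0.0,0],[1,-0.0197,0.0313,0.0,0],[1,-0.0197,0.0313,0.0,0],[1,-0.0197,0.0313,0.0,0],[1,0,0,0,0],[1,0,0,0,0]], "newtons": 25}}

```text
clock: 2.7
eef_pos: [443.3, 254.8, 205.3]
eef_rot: [-3.141, 0.0, 1.339]
wrist_force: [-0.3, 0.8, -0.1]
finger_gap: 94.0
finger_force: 0.0
```

```bash
cat >> h.py <<'E'
def go(x,y,z,yaw):
    s=manip.read_state(); p=s['eef_pos']; R=Rm(s['eef_rot']); d=R.T@(np.array([x,y,z])-p)
    r=(np.degrees(s['eef_rot'][2])-yaw+180)%360-180
    R2=Rm([np.pi,0,np.radians(yaw)]); d2=R2.T@(np.array([x,y,z])-p)
    print('t',round(s['clock'],2),'at',p.round(1),'yaw',round(np.degrees(s['eef_rot'][2]),1),'gap',s['finger_gap'].__round__(1),'F',s['wrist_force'].round(1),'| roll',round(np.radians(r),3),'d now',d.round(1),'d after turn',d2.round(1))
def square(c,P,zlo,zhi,zt,xy,r=60):
    "minAreaRect of what lies zlo..zhi within r of xy, cast on plane zt"
    m=(P[...,2]>zlo)&(P[...,2]<zhi)&(np.hypot(P[...,0]-xy[0],P[...,1]-xy[1])<r)
    k,l,st,ce=cv2.connectedComponentsWithStats(m.astype(np.uint8)); m=l==1+np.argmax(st[1:,4])
    v,u=np.nonzero(m); q=cv2.minAreaRect(onplane(c,np.c_[u,v],zt)[:,:2].astype(np.float32))
    print('rect',np.round(q[0],1),np.round(q[1],1),round(q[2],1),'z',np.median(P[m][:,2]).round(1),'px',l.size and (u.min(),u.max(),v.min(),v.max()))
E
python3 - <<'E'
from h import *
c=eyes.camera("wrist"); P=cloud(c); cv2.imwrite('pics/w1.png',c['img']); print(c['eye'],c['orientation'])
square(c,P,7,30,12,(443,254.6),60)
go(443,254.6,3,76.7)
E
```

```text
[463.51339298 336.73953291 384.29412034] [ 2.84877859e+00 -7.52974438e-05 -2.31369473e-01]
rect [442.3 253.1] [56.7 55.6] 77.9 z 12.3 px (np.int64(229), np.int64(279), np.int64(145), np.int64(195))
t 2.75 at [443.1 255.  205.4] yaw 76.7 gap 93.8 F [ 0.5 -0.1  0.6] | roll 0.001 d now [ -0.4   0.  202.4] d after turn [ -0.4  -0.  202.4]
```

View pics/w1.png

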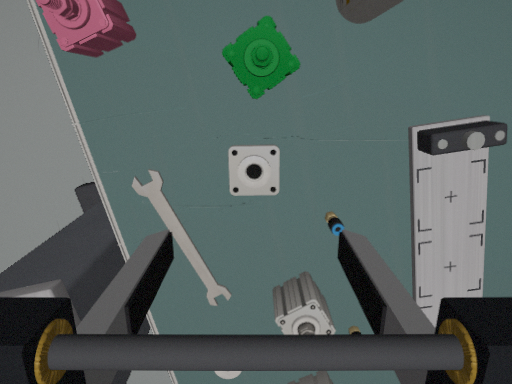

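Wrist view: the cap is at (254,170), square to the fingers. The pink and green look-alikes are clear above it, and the rail with its stop block is at the right. Descending.

{"name": "arm_command", "arguments": {"plan": [[1,-0.0013,0,0.045,0],[1,0,0,0.045,0],[1,0,0,0.045,0],[1,0,0,0.045,-0.01],[1,0,0,0.015,0],[1,0,0,0.007,0],[1,0,0,0,0],[1,0,0,0,0],[-1,0,0,0,0],[-1,0,0,0,0],[-1,0,0,0,0],[-1,0,0,0,0],[-1,0,0,0,0],[-1,0,0,0,0]], "newtons": 25}}

```text
clock: 4.5
eef_pos: [443.3, 253.2, 3.4]
eef_rot: [-3.141, 0.0, 1.349]
wrist_force: [-1.0, 0.2, 1.7]
finger_gap: 55.6
finger_force: 25.0
```

```bash
python3 - <<'E'
from h import *
go(632.8,-95.3,65,85.5)
E
```

```text
t 4.5 at [443.3 253.2   3.4] yaw 77.3 gap 55.6 F [-1.   0.2  1.7] | roll -0.143 d now [-298.2  261.6  -61.6] d after turn [-332.6  216.3  -61.6]
```

{"name": "arm_command", "arguments": {"plan": [[-1,0,0,-0.02,0],[-1,0,0,-0.05,0],[-1,0,0,-0.05,-0.143],[-1,-0.0333,0.0216,0,0],[-1,-0.0333,0.0216,0,0],[-1,-0.0333,0.0216,0,0],[-1,-0.0333,0.0216,0,0],[-1,-0.0333,0.0216,0,0],[-1,-0.0333,0.0216,0,0],[-1,-0.0333,0.0216,0,0],[-1,-0.0333,0.0216,0,0],[-1,-0.0333,0.0216,0,0],[-1,-0.0333,0.0216,0,0],[-1,0,0,0,0],[-1,0,0,0,0]]}}

```text
clock: 6.38
eef_pos: [632.1, -95.4, 123.0]
eef_rot: [-3.141, -0.0, 1.492]
wrist_force: [0.1, -0.0, -1.0]
finger_gap: 55.7
finger_force: 25.0
```

```bash
python3 - <<'E'
from h import *
c=eyes.camera("wrist"); cv2.imwrite('pics/w2.png',c['img'])
go(632.8,-95.3,15.5,85.5)
E
```

```text
t 6.42 at [632.1 -95.  123.2] yaw 85.5 gap 55.2 F [ 0.8 -0.4 -0.7] | roll 0.0 d now [ -0.2   0.8 107.7] d after turn [ -0.2   0.7 107.7]
```

View pics/w2.png

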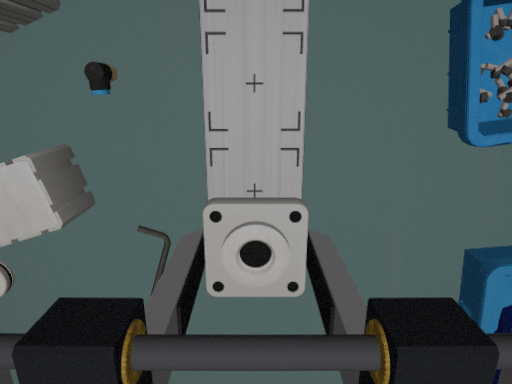

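Held cap at (255,252); the station crosses are at (254,190) and (254,83). I check them by casting rays.

```bash
python3 - <<'E'
from h import *
c=eyes.camera("wrist"); print(onplane(c,[(254,190),(254,83),(256,253)],12).round(1), onplane(c,[(256,253)],138).round(1))
E
```

```text
[[ 631.9  -95.2   12. ]
 [ 638.9   -6.1   12. ]
 [ 629.  -156.    12. ]] [[633.5 -93.1 138. ]]
```

{"name": "arm_command", "arguments": {"plan": [[-1,0,0,0.04,0],[-1,0,0,0.04,0],[-1,0,0,0.018,0],[-1,0,0,0.006,0],[-1,0,0,0.003,0],[-1,0,0,0,0],[-1,0,0,0,0],[1,0,0,0,0],[1,0,0,0,0],[1,0,0,0,0],[1,0,0,0,0],[1,0,0,-0.02,0],[1,0,0,-0.06,0],[1,0,0,-0.06,0],[1,0,0,-0.05,0],[1,0,0,0,0]]}}

```text
clock: 8.48
eef_pos: [633.7, -96.0, 212.6]
eef_rot: [3.133, 0.001, 1.492]
wrist_force: [-0.2, -0.7, 0.2]
finger_gap: 94.1
finger_force: 0.0
```

```bash
python3 - <<'E'
from h import *
c=eyes.camera("wrist"); P=cloud(c); square(c,P,19,45,24,(633,-95),50)
go(449.7,-75,205,102.1)
E
```

```text
rect [634.  -96.3] [54.7 55.9] 85.4 z 24.3 px (np.int64(227), np.int64(279), np.int64(145), np.int64(194))
t 8.53 at [632.9 -95.9 209.4] yaw 85.5 gap 94.2 F [ 1.  -0.4 -0.6] | roll -0.29 d now [   6.4 -184.3    3.6] d after turn [  58.8 -174.7    4.4]
```

{"name": "arm_command", "arguments": {"plan": [[1,0,0,0,-0.145],[1,0,0,0,-0.145],[1,0.0118,-0.035,0,0],[1,0.0118,-0.035,0,0],[1,0.0118,-0.035,0,0],[1,0.0118,-0.035,0,0],[1,0.0118,-0.035,0,0],[1,0,0,0,0],[1,0,0,0,0]]}}

```text
clock: 9.65
eef_pos: [449.3, -74.8, 206.3]
eef_rot: [-3.141, -0.0, 1.782]
wrist_force: [0.0, 0.2, 0.4]
finger_gap: 94.0
finger_force: 0.0
```

```bash
python3 - <<'E'
from h import *
c=eyes.camera("wrist"); P=cloud(c); square(c,P,50,75,58,(449.7,-75),60)
go(449.7,-75,10,102.1)
E
```

```text
rect [449.9 -77. ] [59.7 59.8] 12.1 z 57.5 px (np.int64(224), np.int64(285), np.int64(151), np.int64(210))
t 9.7 at [449.5 -74.9 206.2] yaw 102.1 gap 93.9 F [ 1.1 -0.   0.4] | roll -0.0 d now [ -0.2   0.2 196.2] d after turn [ -0.2   0.2 196.2]
```

{"name": "arm_command", "arguments": {"plan": [[1,-0.0013,0,0.05,0],[1,0,0,0.05,0],[1,0,0,0.05,0],[1,0,0,0.03,0],[1,0,0,0.012,0],[1,0,0,0.004,0],[1,0,0,0,0],[-1,0,0,0,0],[-1,0,0,0,0],[-1,0,0,0,0],[-1,0,0,0,0],[-1,0,0,0,0],[-1,0,0,0,0]], "newtons": 40}}

```text
clock: 11.32
eef_pos: [449.2, -76.0, 10.6]
eef_rot: [-3.142, 0.0, 1.782]
wrist_force: [-3.1, -0.5, 5.0]
finger_gap: 59.8
finger_force: 40.0
```

```bash
python3 - <<'E'
from h import *
go(639.5,-5.7,22,85.5)
E
```

```text
t 11.32 at [449.2 -76.   10.6] yaw 102.1 gap 59.8 F [-3.1 -0.5  5. ] | roll 0.29 d now [ 28.9 200.8 -11.4] d after turn [ 85.1 184.2 -11.4]
```

{"name": "arm_command", "arguments": {"plan": [[-1,0,0,-0.02,0],[-1,0,0,-0.03,0],[-1,0,0,-0.03,0.145],[-1,0,0,0,0.145],[-1,0.0142,0.0307,0,0],[-1,0.0142,0.0307,0,0],[-1,0.0142,0.0307,0,0],[-1,0.0142,0.0307,0,0],[-1,0.0142,0.0307,0,0],[-1,0.0142,0.0307,0,0],[-1,0,0,0,0],[-1,0,0,0,0]]}}

```text
clock: 12.82
eef_pos: [638.8, -5.7, 89.4]
eef_rot: [-3.14, 0.0, 1.492]
wrist_force: [0.1, 0.2, -4.3]
finger_gap: 59.6
finger_force: 40.0
```

```bash
python3 - <<'E'
from h import *
go(639.5,-5.7,22.6,85.5)
c=eyes.camera("wrist"); P=cloud(c); s=manip.read_state()
square(c,P,s['eef_pos'][2]+35,s['eef_pos'][2]+60,s['eef_pos'][2]+47.5,s['eef_pos'],60)
E
```

```text
t 12.82 at [638.8  -5.7  89.4] yaw 85.5 gap 59.6 F [ 0.1  0.2 -4.3] | roll -0.0 d now [ 0.1  0.9 66.8] d after turn [ 0.1  0.7 66.8]
rect [6.398e+02 2.000e-01] [54.9 91.6] 85.6 z 136.2 px (np.int64(149), np.int64(360), np.int64(220), np.int64(333))
```

{"name": "arm_command", "arguments": {"plan": [[-1,0,0.0007,0.035,0],[-1,0,0,0.02,0],[-1,0,0,0.008,0],[-1,0,0,0.0035,0],[-1,0,0,0,0],[-1,0,0,0,0],[1,0,0,0,0],[1,0,0,0,0],[1,0,0,0,0],[1,0,0,0,0],[1,0,0,-0.03,0],[1,0,0,-0.05,0],[1,0,0,-0.06,0],[1,0,0,-0.05,0],[1,0,0,0,0],[1,0,0,0,0]]}}

```text
clock: 14.88
eef_pos: [639.9, -5.7, 213.0]
eef_rot: [-3.14, 0.0, 1.492]
wrist_force: [0.2, 0.1, -0.6]
finger_gap: 94.1
finger_force: 0.0
```

```bash
python3 - <<'E'
from h import *
c=eyes.camera("wrist"); P=cloud(c); square(c,P,62,85,70,(639.5,-5.7),60)
go(459.6,83.2,205,107.9)
E
```

```text
rect [641.6  -6.7] [60.9 59.7] 86.0 z 69.4 px (np.int64(225), np.int64(287), np.int64(150), np.int64(211))
t 14.93 at [639.8  -5.7 212.4] yaw 85.5 gap 94.0 F [ 0.7  0.1 -1.1] | roll -0.391 d now [  74.4 -186.6    7.8] d after turn [ 139.9 -144.1    7.4]
```

Barrel is placed within about 2 mm. Next is the short cylinder.

{"name": "arm_command", "arguments": {"plan": [[1,0,0,0,-0.13],[1,0,0,0,-0.13],[1,0,0,0,-0.131],[1,0.0233,-0.024,0,0],[1,0.0233,-0.024,0,0],[1,0.0233,-0.024,0,0],[1,0.0233,-0.024,0,0],[1,0.0233,-0.024,0,0],[1,0.0233,-0.024,0,0],[1,0,0,0,0],[1,0,0,0,0]]}}

```text
clock: 16.3
eef_pos: [460.5, 83.0, 213.4]
eef_rot: [-3.141, -0.0, 1.883]
wrist_force: [0.7, -0.1, -0.1]
finger_gap: 94.0
finger_force: 0.0
```

```bash
python3 - <<'E'
from h import *
c=eyes.camera("wrist"); P=cloud(c); square(c,P,54,72,62,(459.6,83.2),60)
cv2.imwrite('pics/w3.png',c['img'])
go(459.6,83.2,31,107.9)
E
```

```text
rect [459.9  81.2] [52.1 53. ] 17.9 z 63.6 px (np.int64(227), np.int64(280), np.int64(153), np.int64(205))
t 16.35 at [460.7  82.9 213.4] yaw 107.9 gap 94.0 F [ 1.  -0.2 -0.3] | roll -0.001 d now [  0.6  -0.8 182.4] d after turn [  0.7  -0.9 182.4]
```

View pics/w3.png

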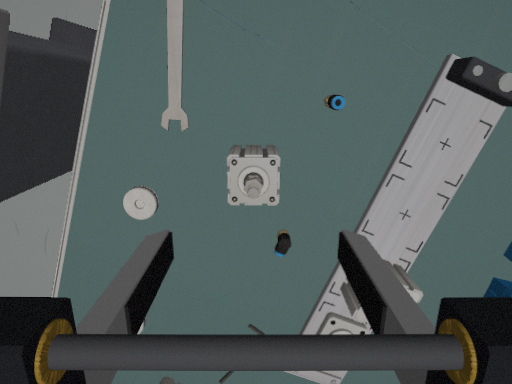

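The short cylinder is at (254,178), square to the fingers.

{"name": "arm_command", "arguments": {"plan": [[1,-0.0005,-0.001,0.05,0],[1,0,0,0.05,0],[1,0,0,0.05,0],[1,0,0,0.022,0],[1,0,0,0.01,0],[1,0,0,0,0],[-1,0,0,0,0],[-1,0,0,0,0],[-1,0,0,0,0],[-1,0,0,0,0],[-1,0,0,0,0],[-1,0,0,0,0],[-1,0,0,-0.02,0],[-1,0,0,-0.03,0],[-1,0,0,-0.03,0],[-1,0,0,0,0]], "newtons": 40}}

```text
clock: 18.35
eef_pos: [460.3, 82.5, 113.0]
eef_rot: [3.139, 0.001, 1.883]
wrist_force: [-1.0, -0.1, -4.9]
finger_gap: 51.6
finger_force: 40.0
```

```bash
python3 - <<'E'
from h import *
go(646.6,84,111,85.5)
E
```

```text
t 18.35 at [460.3  82.5 113. ] yaw 107.9 gap 51.6 F [-1.  -0.1 -4.9] | roll 0.391 d now [-55.8 177.8   2.6] d after turn [ 16.1 185.6   2. ]
```

{"name": "arm_command", "arguments": {"plan": [[-1,0,0,0,0.13],[-1,0,0,0,0.13],[-1,0,0,0,0.131],[-1,0.0027,0.0309,0,0],[-1,0.0027,0.0309,0,0],[-1,0.0027,0.0309,0,0],[-1,0.0027,0.0309,0,0],[-1,0.0027,0.0309,0,0],[-1,0.0027,0.0309,0,0],[-1,0,0,0,0],[-1,0,0,0,0]]}}

```text
clock: 19.73
eef_pos: [644.6, 83.9, 109.9]
eef_rot: [-3.139, 0.0, 1.492]
wrist_force: [-0.1, 1.3, -4.6]
finger_gap: 52.0
finger_force: 40.0
```

```bash
python3 - <<'E'
from h import *
go(646.4,84,43.6,85.5)
E
```

```text
t 19.73 at [644.6  83.9 109.9] yaw 85.5 gap 52.0 F [-0.1  1.3 -4.6] | roll -0.0 d now [ 0.3  2.  66.3] d after turn [ 0.3  1.8 66.3]
```

{"name": "arm_command", "arguments": {"plan": [[-1,0,0.001,0.035,0],[-1,0,0,0.02,0],[-1,0,0,0.008,0],[-1,0,0,0.003,0],[-1,0,0,0.001,0],[-1,0,0,0,0],[-1,0,0,0,0]]}}

```text
clock: 20.6
eef_pos: [646.8, 83.8, 45.4]
eef_rot: [3.141, -0.0, 1.492]
wrist_force: [0.8, -0.5, -4.7]
finger_gap: 51.7
finger_force: 40.0
```

{"name": "arm_command", "arguments": {"plan": [[-1,0,0,0.001,0],[-1,0,0,0.0005,0],[-1,0,0,0,0]]}}

```text
clock: 20.98
eef_pos: [646.8, 83.8, 44.1]
eef_rot: [3.141, -0.0, 1.492]
wrist_force: [-4.0, -1.0, 5.6]
finger_gap: 51.7
finger_force: 40.0
```

Contact; releasing.

{"name": "arm_command", "arguments": {"plan": [[1,0,0,0,0],[1,0,0,0,0],[1,0,0,0,0],[1,0,0,0,0],[1,0,0,-0.03,0],[1,0,0,-0.05,0],[1,0,0,-0.06,0],[1,0,0,-0.05,0],[1,0,0,0,0],[1,0,0,0,0]]}}

```text
clock: 22.22
eef_pos: [646.3, 83.8, 232.4]
eef_rot: [-3.14, 0.0, 1.492]
wrist_force: [-0.4, 0.5, 0.2]
finger_gap: 94.3
finger_force: 0.0
```

```bash
python3 - <<'E'
from h import *
c=eyes.camera("wrist"); P=cloud(c); square(c,P,66,85,74,(646.4,84),60)
go(453.8,-282.3,235,73.8)
E
```

```text
rect [647.8  83.3] [52.9 52.2] 85.5 z 75.6 px (np.int64(230), np.int64(282), np.int64(151), np.int64(202))
t 22.27 at [646.1  83.8 231.8] yaw 85.5 gap 93.7 F [-0.3  0.4 -1.2] | roll 0.204 d now [-380.1 -162.9   -2.7] d after turn [-405.2  -82.6   -3.2]
```

{"name": "arm_command", "arguments": {"plan": [[1,0,0,-0.03,0.102],[1,0,0,0,0.102],[1,-0.0405,-0.0083,0,0],[1,-0.0405,-0.0083,0,0],[1,-0.0405,-0.0083,0,0],[1,-0.0405,-0.0083,0,0],[1,-0.0405,-0.0083,0,0],[1,-0.0405,-0.0083,0,0],[1,-0.0405,-0.0083,0,0],[1,-0.0405,-0.0083,0,0],[1,-0.0405,-0.0083,0,0],[1,-0.0405,-0.0083,0,0],[1,0,0,0,0],[1,0,0,0,0]]}}

```text
clock: 24.02
eef_pos: [453.9, -281.3, 262.6]
eef_rot: [-3.14, -0.001, 1.288]
wrist_force: [0.5, 0.2, 0.6]
finger_gap: 93.9
finger_force: 0.0
```

```bash
python3 - <<'E'
from h import *
c=eyes.camera("wrist"); P=cloud(c); square(c,P,115,135,125,(453.8,-282.3),60)
cv2.imwrite('pics/w4.png',c['img'])
go(453.8,-282.3,91,73.8)
E
```

```text
rect [ 454.7 -284.3] [67.  65.9] 73.8 z 126.6 px (np.int64(221), np.int64(291), np.int64(150), np.int64(218))
t 24.07 at [ 454.1 -281.1  262.8] yaw 73.8 gap 93.8 F [-0.1  1.2  0.4] | roll 0.0 d now [ -1.4   0.2 171.8] d after turn [ -1.3   0.  171.8]
```

View pics/w4.png

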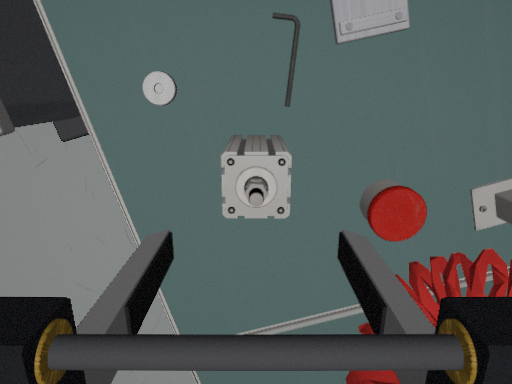

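The tall cylinder is at (256,186), square to the fingers. The red button at (395,212) is clear of the gripper.

{"name": "arm_command", "arguments": {"plan": [[1,-0.002,0,0.05,0],[1,0,0,0.05,0],[1,0,0,0.04,0],[1,0,0,0.022,0],[1,0,0,0.01,0],[1,0,0,0,0],[-1,0,0,0,0],[-1,0,0,0,0],[-1,0,0,0,0],[-1,0,0,0,0],[-1,0,0,0,0],[-1,0,0,0,0]], "newtons": 50}}

```text
clock: 25.58
eef_pos: [453.5, -283.9, 91.8]
eef_rot: [3.141, 0.0, 1.288]
wrist_force: [0.1, -1.0, 5.9]
finger_gap: 65.6
finger_force: 50.0
```

```bash
python3 - <<'E'
from h import *
go(653.8,173.8,104,85.5)
E
```

```text
t 25.57 at [ 453.5 -283.9   91.8] yaw 73.8 gap 65.6 F [ 0.1 -1.   5.9] | roll -0.204 d now [495.5  64.6 -12.2] d after turn [472.  163.8 -12.2]
```

{"name": "arm_command", "arguments": {"plan": [[-1,0,0,-0.02,0],[-1,0,0,-0.04,0],[-1,0,0,-0.05,0],[-1,0,0,-0.04,-0.102],[-1,0,0,0,-0.102],[-1,0.0393,0.01365,0,0],[-1,0.0393,0.01365,0,0],[-1,0.0393,0.01365,0,0],[-1,0.0393,0.01365,0,0],[-1,0.0393,0.01365,0,0],[-1,0.0393,0.01365,0,0],[-1,0.0393,0.01365,0,0],[-1,0.0393,0.01365,0,0],[-1,0.0393,0.01365,0,0],[-1,0.0393,0.01365,0,0],[-1,0.0393,0.01365,0,0],[-1,0.0393,0.01365,0,0],[-1,0,0,0,0],[-1,0,0,0,0],[-1,0,0,0,0]]}}

```text
clock: 28.08
eef_pos: [653.6, 172.4, 241.3]
eef_rot: [-3.141, 0.0, 1.491]
wrist_force: [-0.8, -0.4, -5.1]
finger_gap: 65.4
finger_force: 50.0
```

```bash
python3 - <<'E'
from h import *
go(653.8,173.8,104,85.5)
c=eyes.camera("wrist"); cv2.imwrite('pics/w5.png',c['img'])
E
```

```text
t 28.07 at [653.6 172.4 241.3] yaw 85.4 gap 65.4 F [-0.8 -0.4 -5.1] | roll -0.002 d now [  1.4   0.2 137.3] d after turn [1.400e+00 1.000e-01 1.373e+02]
```

View pics/w5.png

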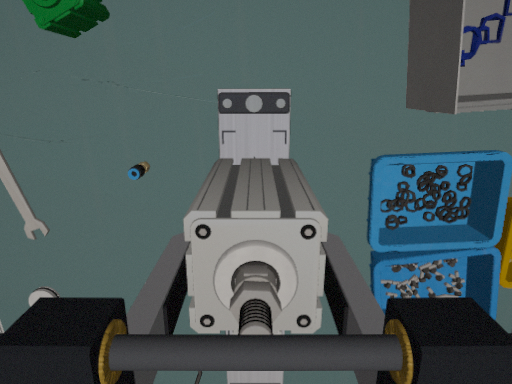

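The tall cylinder is held upright at (256,270), aligned with the rail. The stop block is ahead at (254,103). Lowering.

{"name": "arm_command", "arguments": {"plan": [[-1,0.0005,0,0.04,0],[-1,0,0,0.04,0],[-1,0,0,0.03,0],[-1,0,0,0.015,0],[-1,0,0,0.007,0],[-1,0,0,0.003,0],[-1,0,0,0,0],[-1,0,0,0,0]]}}

```text
clock: 29.12
eef_pos: [654.1, 173.9, 107.3]
eef_rot: [3.14, -0.0, 1.492]
wrist_force: [0.2, -0.4, -3.7]
finger_gap: 65.7
finger_force: 50.0
```

{"name": "arm_command", "arguments": {"plan": [[-1,0,0,0.001,0],[-1,0,0,0.001,0],[-1,0,0,0,0]]}}

```text
clock: 29.5
eef_pos: [653.8, 173.9, 104.3]
eef_rot: [-3.141, 0.0, 1.492]
wrist_force: [-0.1, -0.2, -5.1]
finger_gap: 65.6
finger_force: 50.0
```

{"name": "arm_command", "arguments": {"plan": [[-1,0,0,0.001,0],[-1,0,0,0,0],[-1,0,0,0,0]]}}

```text
clock: 29.88
eef_pos: [653.9, 174.0, 103.9]
eef_rot: [3.141, -0.0, 1.492]
wrist_force: [-1.6, 0.3, 1.6]
finger_gap: 65.6
finger_force: 50.0
```

Contact; release, go up and back off for the final look.

{"name": "arm_command", "arguments": {"plan": [[1,0,0,0,0],[1,0,0,0,0],[1,0,0,0,0],[1,0,0,0,0],[1,0,0,-0.03,0],[1,0,0,-0.05,0],[1,0,0,-0.06,0],[1,0,0,-0.06,0],[1,0,0,-0.02,0],[1,0,-0.05,0,0],[1,0,-0.05,0,0],[1,0,-0.05,0,0],[1,0,-0.05,0,0],[1,0,0,0,0],[1,0,0,0,0],[1,0,0,0,0]]}}

```text
clock: 31.88
eef_pos: [455.2, 189.6, 323.1]
eef_rot: [-3.141, 0.0, 1.491]
wrist_force: [-0.2, 0.3, 0.3]
finger_gap: 94.1
finger_force: 0.0
```

```bash
python3 - <<'E'
from h import *
c=eyes.camera("top"); P=cloud(c)
for n,lo,hi,zt,xy in (('tall',124,150,137,(654,174)),('short',64,90,74,(646.6,84)),('barrel',60,85,70,(639.5,-5.6)),('cap',20,45,24,(632.5,-95.2))):
    print(n,xy,end=' '); square(c,P,lo,hi,zt,xy,50)
c=eyes.camera("scene"); cv2.imwrite('pics/s2.png',c['img'])
E
```

```text
tall (654, 174) rect [653.5 175.3] [66.2 68.1] 84.9 z 139.5 px (np.int64(209), np.int64(231), np.int64(127), np.int64(150))
short (646.6, 84) rect [646.5  84.9] [51.9 54.2] 84.2 z 77.0 px (np.int64(241), np.int64(257), np.int64(137), np.int64(154))
barrel (639.5, -5.6) rect [641.8  -4.7] [61.9 57.6] 0.3 z 70.3 px (np.int64(268), np.int64(286), np.int64(138), np.int64(157))
cap (632.5, -95.2) rect [632.7 -96.3] [57.  59.1] 0.1 z 25.7 px (np.int64(295), np.int64(313), np.int64(145), np.int64(162))
```

View pics/s2.png

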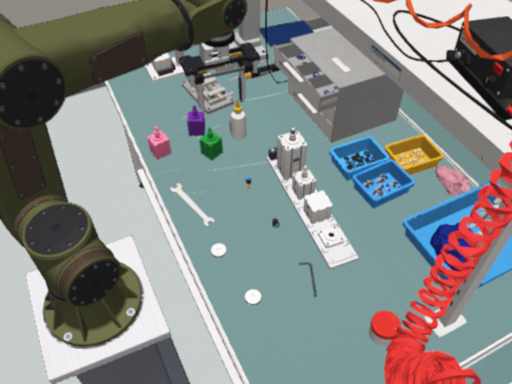

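All four parts stand on the rail in order: tall (291,155), short (304,183), barrel (318,207), cap (332,237). Each is within about 3 mm of its mark.

```bash
python3 -c "
from cell import ticket; print(ticket.sign_off())"
```

```text
the job is handed in; nothing more can be done
None
```

The job is handed in: tall cylinder, short cylinder, bare barrel and end cap stand upright and released on their stations in that order from the stop block, each about 3 mm or less from its mark in the last camera check, at about 32 s; sign-off returned no verdict.

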